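# Fetch the sample dish from behind the reagents

### The arm

A 6-joint arm with a two-finger parallel gripper is mounted at the origin on a cart in front of the work surface, level with it; the furniture and walls round the work are solid. World frame = base frame: x ahead of the robot, y to its left, z up, the work surface at z = 0. Lengths are in mm, angles in rad, forces in N, time in s.
With the tool pointing down it reaches from about 350 to 975 mm from the base axis. Payload 7.1 kg.
Tool frame: the origin (TCP) lies midway between the tips of the shut fingers; the grasp point (between the pads) lies 19 mm behind it (ctrl.grip_depth is the distance from the TCP to the grasp point, in mm); z points along the fingers, y is the line along which they close (so a half turn about z gives the same grasp; the last joint's range is limited). The gripper opens to 88 mm and grips with 3 to 60 N. Pads are 20 mm wide; open, the fingers measure 115 mm over their backs; the gripper's body (75 mm by 178 mm) begins 61 mm behind the grasp point.
Start: joints at [1.299, 0.423, 1.63, -0, 1.089, -0.019], TCP at [156.291, 605.126, 222.675] pointing down, gripper open.
Joint ranges: [-3, 3], [-0.9, 2.11], [0.09, 2.58], [-1.31, 4.45], [0.11, 2.69], [-2.54, 2.54]. Speed limits (rad/s): [2.39, 2.39, 3.01, 3.14, 3.14, 3.14].

### API

Orientations are given as a rotation vector (axis times angle).
In Python, from workcell import ctrl, cams gives the robot as it stands.
- The arm moves only by the tool move_arm, never from a script. Its argument "steps" is a list of rows, each a list of 3 entries, a list of its own where there are three numbers: the shift along the tool's x, y, z in units of 25 mm (1.0 is 25 mm), then the turn about the tool's z in units of 5 degrees (1.0 is 5 degrees), then the closure, from 0 (fully open) to 1 (shut). A call has 1 to 20 rows; each row shifts and turns the commanded pose from where the row before left it, along the tool's axes as they then stand; what a row does not reach is not made up. A row lasts 1/12 s, in which the tool goes at most 41.7 mm and 7.16 degrees, less where a joint would pass 70% of its speed; a pose out of reach is approached as far as the arm can. A call is refused whole if a number of a shift passes 1 or a number of a turn 1, either way. A call with a gripper value outside its range is refused whole. The fingers move at their own pace and stop on an object; the grip force is fixed at half the most. Time passes only in rows, so rows that do not move let the fingers close. It gives the time, the measured TCP pose, the force, the opening and the grip force at its end, in the units of the state.
- ctrl.get_obs(): the state, without advancing time (a new reading comes with each control period).
- cams.get_image(name): name is "scene" or "side" or "wrist"; returns a dict with "image" (384x512x3 uint8, red, green, blue), "camera_matrix" (3x3 intrinsics, pixels), "xyz" and "rotation" of the camera in the world; the wrist camera has in their place "mount" (4x4, takes a point from camera to tool coordinates, whose origin is the TCP and whose axes are the flange's). Camera axes: x right, y down, z forward; pixel columns grow to the right and rows downward; lengths in mm; the calibration is good to about 2 mm. A picture is of the moment at which its call begins: read the wrist's pose just before it. There is no depth.
- ctrl.close_job(): hands the job in; it is judged then, once.
Trained networks look in the newest picture that a camera, given by its name, has taken for a name from the list of things; names that differ only in an ending like _2 or _b are one class to them, and where a whole thing is asked for, a point or a joint stands for the part that bears it (a point fixed in the world has none). Each returns a list of dicts, best first, with "p" (0 to 1); they miss things now and then, are a little off and sometimes report something else, mostly with a low value. They report only what shows in the picture. A call takes as long as a camera call. They do not tell look-alikes from the thing itself.
- cams.boxes_of(camera, thing): "rect" ([centre column, centre row, width, height] in pixels, round what is visible of it).
- cams.cut_out(camera, thing): "pixels" (384x512 bool, what is visible of it) and "rect" ([centre column, centre row, width, height] in pixels, round what is visible of it).
The state is a dict: "t": time; "qpos": joint angles; "qvel": joint speeds; "joint_torque": joint torques, N m; "ee_pos": TCP position; "orientation": TCP orientation; "ft_force": force on the tool from outside, world axes, zero at the start; "moment": the same for the moment, N m; "width": finger opening in mm; "grasp_force": force on a finger pad.
Only numpy, scipy, OpenCV 4.12 (cv2) and the standard library are available. Lean on these libraries where they do the work, as an engineer would, in place of code of your own. Each camera call takes 0.05 s, during which the arm holds its last target. There are 200 camera calls.

### The job

Two tall bottles, the amber one and the white one with the green cap, stand in the way of the open sample dish in the grey bay: first stand both upright on the blue side mat, leaving the dish where it is. Then set the dish in the middle of the round viewing plate while they wait on the mat, and finally put each of the two back upright on the very spot in the bay where it stood at the start. Leave the small vial standing in the bay undisturbed, and never knock anything over or tip the dish.

Things in the scene. Friction and masses are not known exactly. Their poses are not given: they have to be found in the camera images.
- amber_bottle: loose round amber bottle with a white ribbed cap, about 0.09 kg; straight body 38 mm diameter up to 92 mm, cap 31 to 33 mm diameter from 100 to 120 mm (total height 120). Origin: centre of its underside, z up. Grasp across the body from above, e.g. 80 mm above its underside. At each start it stands on one of the three ringed spots of the bay.
- green_cap_bottle: loose opaque white round bottle with a green ribbed cap, otherwise the same shape: about 0.09 kg, straight body 38 mm diameter up to 92 mm, cap 31 to 33 mm diameter from 100 to 120 mm (total height 120). Origin: centre of its underside, z up. Grasp across the body from above. Stands on another ringed spot.
- small_vial: loose small glass vial with a white and blue crimp cap, 20 mm diameter, 38 mm high, 0.03 kg, to be left standing. Origin: centre of its underside, z up. Stands on the remaining ringed spot, its side about 16 mm from the edge of the dish: no room for a finger between the two, so take the dish across the direction to the vial.
- sample_dish: loose open round culture dish with tan contents, 52 mm diameter, 12 mm high, 0.03 kg. Origin: centre of its underside, z up. Starts on the white spot of the bay with the tall bottles 6 to 10 mm from its edge, so a gripper cannot come down over it until they are gone. Grasp across its diameter from above.
- bay: fixed flat light-grey plate 140 (its x) x 160 (its y) x 6 mm without a rim; origin: centre of its underside, top at z = 6 mm. In its frame three flat ringed spots (45 mm across) are at x,y = (-32, 0), (2, 49), (2, -49) mm, the dish's white spot (60 mm across) at (20, 0) mm; x points to the white spot. Its place, yaw and what stands on which ringed spot change.
- side_mat: fixed flat blue ribbed mat 140 (its x) x 160 (its y) x 4 mm, without a rim; origin at the centre of its underside, top at z = 4 mm; ribs run along its x. Empty at the start; has room for the two bottles, e.g. at (0, 35) and (0, -35) mm in its frame.
- viewing_plate: fixed round black plate with a white disc 64 mm in diameter at its centre; 94 mm diameter, 6 mm high; origin at the centre of its underside, top at z = 6 mm. It lies at the right. Between the left and right work areas stands a microscope, 0.37 m high and reaching to 0.5 m ahead of the robot: cross between left and right about 0.6 m ahead.
Not all that is in view belongs to the job. What is shaped like the sample_dish but pink or red is not meant.

How it is judged (in metres and radians):
On the way, in this order (a step that is already met when the one before it is completed fails the run):
1. both tall bottles stand upright on the side mat, with the dish still in its place in the bay (x of amber_bottle in the frame of side_mat between -0.062 and 0.062 m and y of amber_bottle in the frame of side_mat between -0.072 and 0.072 m and z of each of amber_bottle, green_cap_bottle in the frame of side_mat below 0.01 m and angle between each of amber_bottle, green_cap_bottle's own z axis and vertical below 0.15 rad and x of green_cap_bottle in the frame of side_mat between -0.062 and 0.062 m and y of green_cap_bottle in the frame of side_mat between -0.072 and 0.072 m and distance of sample_dish from where it was at the start of the episode below 0.02 m), for 0.2 s.
2. the dish lies in the middle of the viewing plate while the bottles still stand on the mat (horizontal distance between sample_dish and viewing_plate below 0.015 m and z of sample_dish in the frame of viewing_plate below 0.012 m and angle between each of sample_dish, amber_bottle, green_cap_bottle's own z axis and vertical below 0.15 rad and x of amber_bottle in the frame of side_mat between -0.062 and 0.062 m and y of amber_bottle in the frame of side_mat between -0.072 and 0.072 m and z of each of amber_bottle, green_cap_bottle in the frame of side_mat below 0.01 m and x of green_cap_bottle in the frame of side_mat between -0.062 and 0.062 m and y of green_cap_bottle in the frame of side_mat between -0.072 and 0.072 m), for 0.2 s.
At the end, for the whole second after the job is handed in: each tall bottle stands upright and at rest within 15 mm of the spot where it itself stood at the start, and the dish lies flat and at rest on the viewing plate, its centre within 15 mm of the plate's centre; the small vial stands upright within 15 mm of where it was (distance of each of amber_bottle, green_cap_bottle, small_vial from where it was at the start of the episode below 0.015 m and angle between each of amber_bottle, green_cap_bottle, sample_dish, small_vial's own z axis and vertical below 0.15 rad and linear speed of each of amber_bottle, green_cap_bottle, sample_dish below 0.02 m/s and horizontal distance between sample_dish and viewing_plate below 0.015 m and z of sample_dish in the frame of viewing_plate below 0.012 m); the robot touches nothing.
It fails at once if the small vial is shifted or lifted by more than 25 mm (distance of small_vial from where it was at the start of the episode above 0.025 m).
It fails at once if a bottle or the vial is knocked over or the dish is tipped (more than about 35 degrees) (angle between any of amber_bottle, green_cap_bottle, small_vial, sample_dish's own z axis and vertical above 0.6 rad).
It also fails if it takes over 141 s, if anything falls off the work surface, if the arm or the gripper's body presses on something with over 40 N, if the wrist force passes 120 N, or if a joint passes its speed limit or range.

## Working session

There is one attempt and no reset: what is moved stays moved. The work goes in short steps, Python scripts to look and compute and a tool call to move; the robot and the scene stay as the last step left them, time stands still between calls to the robot, and variables do not carry over. Pictures are saved under pics/ and viewed, at most 14 in all, crops included, and the job is handed in when it is done.

Besides the shell and the picture viewer there is one more tool, called after "Emit:" as name(argument=value, ...), one argument or row to a line, values as JSON. move_arm: Moves the arm, as the interface text tells. Its arguments: {"type":"object","properties":{"steps":{"type":"array"}},"required":["steps"]}

```bash
mkdir -p pics; ls
python3 - <<'E'
from workcell import ctrl,cams
import cv2,numpy as np
o=ctrl.get_obs();print(o['t'],o['ee_pos'],o['orientation'],o['width'],ctrl.grip_depth)
ims=[]
for c in ['scene','side','wrist']:
    d=cams.get_image(c);ims.append(d['image'])
    print(c,np.round(d['camera_matrix'],1).tolist(),np.round(d.get('xyz',0),1),np.round(d.get('rotation',d.get('mount')),3).tolist())
    cv2.imwrite(f'pics/{c}0.png',cv2.resize(d['image'][:,:,::-1],(800,600)))
    for t in ['amber_bottle','green_cap_bottle','small_vial','sample_dish','bay','side_mat','viewing_plate']:
        print(c,t,[(np.round(b['rect']).astype(int).tolist(),round(b['p'],2)) for b in cams.boxes_of(c,t)])
E
```

```text
pics
0.0 [156.14155093 604.60583321 221.93956811] [-3.95977325e-01 -3.11632955e+00  2.30043991e-03] 87.92101880899382 18.700000000000003
scene [[409.3, 0.0, 254.4], [0.0, 409.3, 192.5], [0.0, 0.0, 1.0]] [994.8 699.3 858.3] [-0.775, -2.557, 1.144]
scene amber_bottle [([334, 239, 21, 43], 0.86)]
scene green_cap_bottle [([340, 260, 20, 46], 0.97)]
scene small_vial [([309, 248, 10, 13], 0.56)]
scene sample_dish [([271, 274, 20, 19], 0.89), ([234, 213, 18, 16], 0.59), ([321, 266, 22, 18], 0.55), ([362, 235, 26, 18], 0.55), ([206, 153, 23, 20], 0.21), ([324, 265, 80, 63], 0.18)]
scene bay [([326, 265, 80, 61], 0.76)]
scene side_mat [([215, 181, 57, 34], 0.9)]
scene viewing_plate [([203, 152, 26, 16], 0.75)]
side [[362.3, 0.0, 256.2], [0.0, 362.3, 191.4], [0.0, 0.0, 1.0]] [  451.9 -1030.8   390.2] [-1.903, -0.009, -0.007]
side amber_bottle []
side green_cap_bottle [([262, 152, 6, 22], 0.73)]
side small_vial []
side sample_dish [([298, 207, 18, 9], 0.57), ([271, 176, 7, 7], 0.55), ([303, 182, 17, 4], 0.39)]
side bay [([277, 181, 17, 14], 0.43)]
side side_mat [([297, 234, 64, 32], 0.93)]
side viewing_plate [([273, 267, 44, 28], 0.91)]
wrist [[331.1, 0.0, 251.1], [0.0, 331.1, 192.4], [0.0, 0.0, 1.0]] 0 [[-0.001, -0.97, -0.242, 66.239], [1.0, -0.0, -0.001, 0.772], [0.001, -0.242, 0.97, -161.958], [0.0, 0.0, 0.0, 1.0]]
wrist amber_bottle []
wrist green_cap_bottle []
wrist small_vial []
wrist sample_dish []
wrist bay []
wrist side_mat []
wrist viewing_plate []
```

View pics/scene0.png

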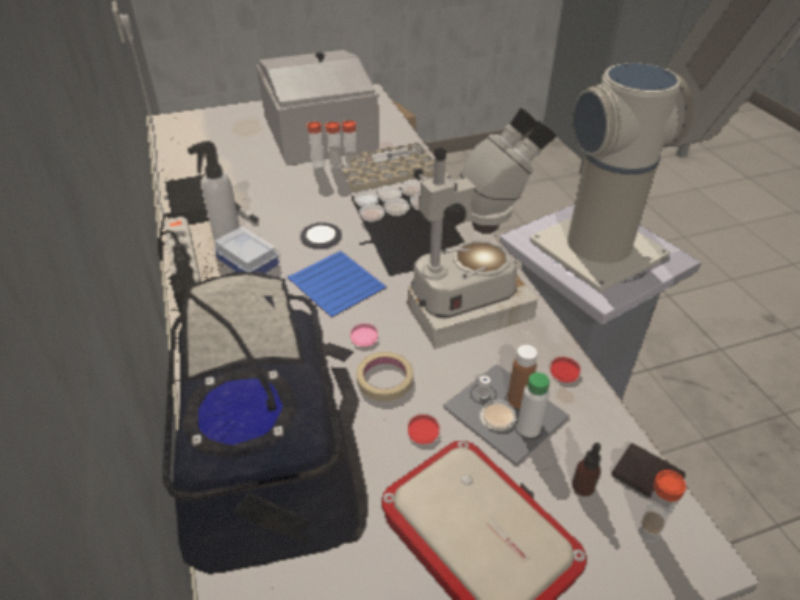

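View pics/side0.png

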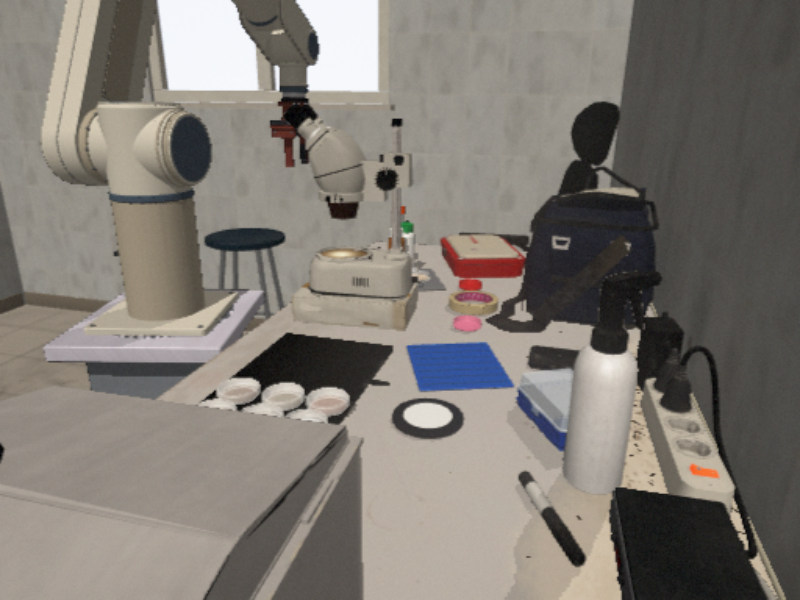

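View pics/wrist0.png

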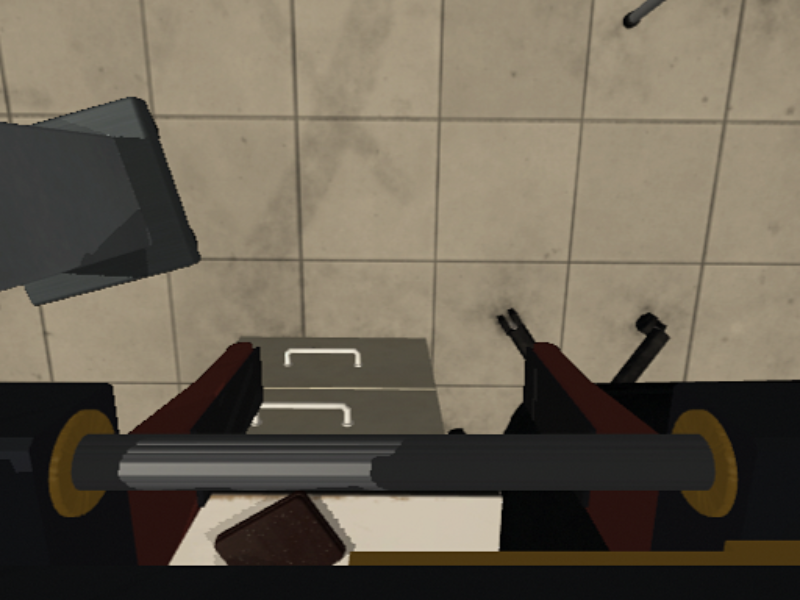

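The scene view (800 px) shows the bay with the amber bottle at (522,375), the green-cap bottle at (535,405), the vial at (484,390) and the tan dish at (497,416). The red and pink look-alikes are at (565,370), (424,430) and (364,336). The blue mat is at (337,283) and the viewing plate at (321,235). In the side view the mat is at (459,366) and the plate at (428,417). The wrist camera doesn't see the work yet.

```bash
cat > h.py <<'E'
from workcell import ctrl,cams
import cv2,numpy as np
from scipy.spatial.transform import Rotation as R
from scipy.optimize import least_squares
def cam(c):
    o=ctrl.get_obs(); d=cams.get_image(c); K=d['camera_matrix']
    if c=='wrist':
        T=np.eye(4);T[:3,:3]=R.from_rotvec(o['orientation']).as_matrix();T[:3,3]=o['ee_pos']
        M=T@np.array(d['mount'])
    else:
        M=np.eye(4);r=np.array(d['rotation']);M[:3,:3]=r if r.shape==(3,3) else R.from_rotvec(r).as_matrix();M[:3,3]=d['xyz']
    return d['image'],K,M
def plane(K,M,uv,z):
    uv=np.atleast_2d(uv).astype(float)
    r=np.c_[uv,np.ones(len(uv))]@np.linalg.inv(K).T@M[:3,:3].T
    return M[:3,3]+r*((z-M[2,3])/r[:,2:3])
def proj(K,M,P):
    p=(np.atleast_2d(P)-M[:3,3])@M[:3,:3]@K.T
    return p[:,:2]/p[:,2:]
def rectpose(K,M,mask,z):
    P=plane(K,M,cv2.findContours(mask.astype(np.uint8),0,1)[0][0][:,0],z) if 0 else plane(K,M,np.argwhere(mask)[:,::-1],z)
    (c,s,a)=cv2.minAreaRect(P[:,:2].astype(np.float32)); return np.round(c,1),np.round(s,1),round(a,1)
def tool_step(dxy):
    "world xy shift -> tool units"
    o=ctrl.get_obs();Rm=R.from_rotvec(o['orientation']).as_matrix();return Rm.T@np.r_[dxy,0]/25
E
python3 - <<'E'
from h import *
for c in ['scene','side']:
    im,K,M=cam(c)
    for t,z in [('bay',6),('side_mat',4),('viewing_plate',6),('sample_dish',18),('amber_bottle',126),('green_cap_bottle',126),('small_vial',44)]:
        for b in cams.cut_out(c,t):
            m=b['pixels']; 
            if t in('bay','side_mat'): print(c,t,round(b['p'],2),rectpose(K,M,m,z))
            elif t in('sample_dish','viewing_plate'):
                p=plane(K,M,np.argwhere(m)[:,::-1],z);print(c,t,round(b['p'],2),np.round((p.max(0)+p.min(0))/2)[:2],np.round(np.ptp(p,axis=0))[:2],im[m].mean(0).astype(int))
            else:
                x,y,w,h=b['rect'];print(c,t,round(b['p'],2),b['rect'],'top',np.round(plane(K,M,[x,y-h/2],z)),'bot',np.round(plane(K,M,[x,y+h/2],6)))
E
```

```text
scene bay 0.67 (array([470.6, 234.5]), array([141.3, 161.9]), 9.1)
scene side_mat 0.73 (array([ 540.8, -217.4]), array([143.6, 163.6]), 7.0)
scene viewing_plate 0.69 [ 488. -380.] [88. 92.] [170 167 163]
scene sample_dish 0.77 [579. -42.] [55. 59.] [211 141 155]
scene sample_dish 0.6 [492. 239.] [55. 57.] [192 173 152]
scene sample_dish 0.55 [330. 229.] [62. 55.] [170  71  67]
scene sample_dish 0.21 [477. 242.] [159. 174.] [123 119 116]
scene amber_bottle 0.61 [334.6, 240.2, 20.0, 41.6] top [[431. 212. 126.]] bot [[442. 248.   6.]]
scene green_cap_bottle 0.85 [340.9, 259.6, 19.9, 44.5] top [[459. 266. 126.]] bot [[474. 306.   6.]]
scene green_cap_bottle 0.68 [205.5, 153.2, 23.2, 15.8] top [[ 546. -248.  126.]] bot [[ 517. -322.    6.]]
scene small_vial 0.46 [307.9, 247.1, 7.7, 10.9] top [[482. 180.  44.]] bot [[482. 186.   6.]]
side side_mat 0.61 (array([ 541. , -220.9]), array([142.6, 173.8]), 5.4)
side viewing_plate 0.71 [ 489. -385.] [92. 97.] [131 128 124]
side sample_dish 0.53 [572. -77.] [46. 55.] [214 118 140]
side sample_dish 0.36 [503. 216.] [26. 88.] [169 157 143]
side green_cap_bottle 0.69 [261.1, 152.8, 4.1, 24.8] top [[469. 329. 126.]] bot [[471. 416.   6.]]
```

Emit:
move_arm(
  steps=[
    [[-0.8, -0.55, -0.08], 0, 0],
    [[-0.8, -0.55, -0.08], 0, 0],
    [[-0.8, -0.55, -0.08], 0, 0],
    [[-0.8, -0.55, -0.08], 0, 0],
    [[-0.8, -0.55, -0.08], 0, 0],
    [[-0.8, -0.55, -0.08], 0, 0],
    [[-0.8, -0.55, -0.08], 0, 0],
    [[-0.8, -0.55, -0.08], 0, 0],
    [[-0.8, -0.55, -0.08], 0, 0],
    [[-0.8, -0.55, -0.08], 0, 0],
    [[-0.8, -0.55, -0.08], 0, 0],
    [[-0.8, -0.55, -0.08], 0, 0],
    [[-0.8, -0.55, -0.08], 0, 0],
    [[-0.8, -0.55, -0.08], 0, 0],
    [[-0.8, -0.55, -0.08], 0, 0],
    [[-0.8, -0.55, -0.08], 0, 0],
    [[-0.8, -0.55, -0.08], 0, 0],
    [[-0.8, -0.55, -0.08], 0, 0],
    [[-0.8, -0.55, -0.08], 0, 0],
    [[-0.8, -0.55, -0.08], 0, 0],
  ],
)

```text
t: 3.67
ee_pos: [475.5, 237.8, 262.9]
orientation: [0.396, 3.116, 0.0]
ft_force: [-0.2, 1.3, 0.1]
width: 87.6
grasp_force: 0.0
```

Emit:
move_arm(
  steps=[
    [[0, 0, 0], 0, 0.3],
    [[0, 0, 0], 0, 0.3],
    [[0, 0, 0], 0, 0.3],
    [[0, 0, 0], 0, 0.3],
  ],
)

```text
t: 4.0
ee_pos: [474.1, 239.4, 262.5]
orientation: [-0.395, -3.116, 0.0]
ft_force: [-0.8, -0.2, 0.3]
width: 64.7
grasp_force: 0.0
```

Run:
```python
from h import *
c='wrist'
im,K,M=cam(c);cv2.imwrite('pics/w1.png',cv2.resize(im[:,:,::-1],(800,600)))
print(M.round(2))
for t,z in [('bay',6),('sample_dish',18),('amber_bottle',126),('green_cap_bottle',126),('small_vial',44)]:
    for b in cams.cut_out(c,t):
        m=b['pixels'];p=plane(K,M,np.argwhere(m)[:,::-1],z);print(t,round(b['p'],2),np.round(b['rect']),np.round((p.max(0)+p.min(0))/2)[:2],np.round(np.ptp(p,axis=0))[:2],im[m].mean(0).astype(int), rectpose(K,M,m,z) if t=='bay' else '')
```

```text
[[ 2.5000e-01  9.4000e-01  2.3000e-01  4.1024e+02]
 [ 9.7000e-01 -2.4000e-01 -6.0000e-02  2.5668e+02]
 [-0.0000e+00  2.4000e-01 -9.7000e-01  4.2450e+02]
 [ 0.0000e+00  0.0000e+00  0.0000e+00  1.0000e+00]]
bay 0.78 [249. 159. 156. 147.] [470. 236.] [160. 176.] [90 88 83] (array([469.7, 235.4]), array([139.7, 160.6]), 9.3)
sample_dish 0.78 [253. 178.  42.  40.] [490. 238.] [53. 52.] [194 170 131] 
sample_dish 0.66 [207.  42.  49.  45.] [325. 225.] [52. 51.] [182  14   9] 
sample_dish 0.66 [243. 261.  40.  29.] [600. 192.] [48. 53.] [176  11   7] 
amber_bottle 0.63 [235. 146.  40.  42.] [436. 234.] [37. 37.] [180 169 151] 
green_cap_bottle 0.64 [293. 154.  44.  46.] [457. 282.] [43. 37.] [ 54 126  68] 
small_vial 0.85 [212. 181.  17.  24.] [477. 190.] [23. 22.] [153 150 141]
```

View pics/w1.png

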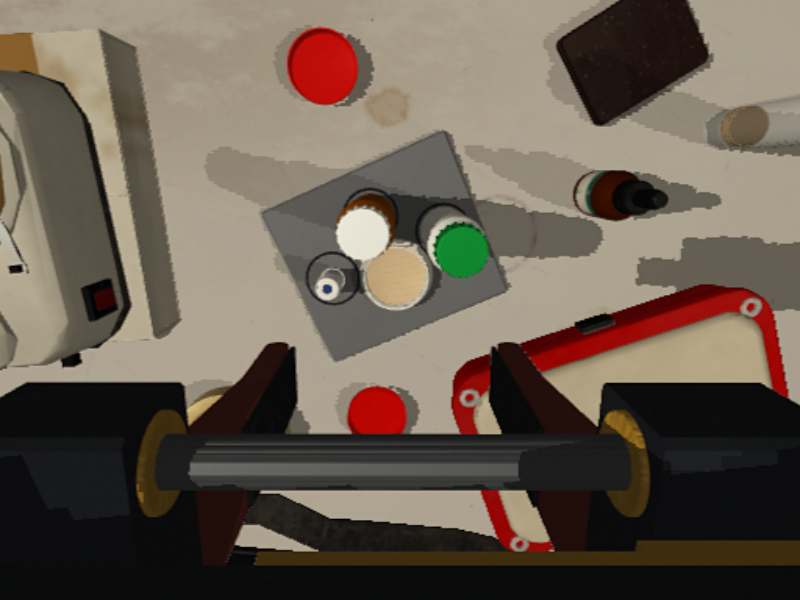

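The wrist view (800 px) shows the amber bottle's white cap at (363,232), the green cap at (461,250), the vial at (328,286) and the tan dish at (397,275). The dish look-alikes are at (323,66) red and (377,413) red, plus the pink one seen earlier. The tan one on the bay's white spot fits the description. I'll confirm it in a crop and fit the caps.

Run:
```python
from h import *
im,K,M=cam('wrist')
cv2.imwrite('pics/crop1.png',cv2.resize(im[75:235,160:340,::-1],(720,640))[:600])
hsv=cv2.cvtColor(im,cv2.COLOR_RGB2HSV).astype(int)
g=(hsv[...,0]>45)&(hsv[...,0]<90)&(hsv[...,1]>90)
w=(hsv[...,1]<50)&(hsv[...,2]>150)
for n,m,s in [('g',g,(295,160)),('w',w,(232,148))]:
    _,l=cv2.connectedComponents(m.astype(np.uint8)); k=l==l[s[1],s[0]]
    c,r=cv2.minEnclosingCircle(np.argwhere(k)[:,::-1].astype(np.float32)); 
    cc=cv2.minAreaRect(np.argwhere(k)[:,::-1].astype(np.float32))
    print(n,k.sum(),c,r,cc,plane(K,M,c,126).round(1),plane(K,M,cc[0],126).round(1))
P=lambda x,y:[469.7+x*np.cos(.162)-y*np.sin(.162),235.4+x*np.sin(.162)+y*np.cos(.162)]
for q in [(-32,0),(2,49),(2,-49),(20,0)]: print(np.round(P(*q),1),[proj(K,M,[P(*q)+[z]]).round(1).tolist() for z in (6,18,126)])
```

```text
g 974 (295.0, 159.0) 18.24838638305664 ((294.9000244140625, 159.20001220703125), (35.0, 34.400001525878906), 53.13010025024414) [[462.3 283.9 126. ]] [[462.4 283.8 126. ]]
w 1153 (243.16758728027344, 164.39010620117188) 36.473243713378906 ((245.2615509033203, 163.20770263671875), (72.80838775634766, 43.164085388183594), 60.2551155090332) [[455.3 237.2 126. ]] [[454.7 239.3 126. ]]
[438.1 230.2] [[[236.6, 137.3]], [[236.2, 138.0]], [[230.8, 148.0]]]
[463.8 284.1] [[[283.2, 146.4]], [[284.1, 147.4]], [[295.5, 160.5]]]
[479.6 187.4] [[[212.9, 177.1]], [[211.8, 179.0]], [[198.4, 202.4]]]
[489.4 238.6] [[[253.3, 174.7]], [[253.4, 176.5]], [[254.0, 199.0]]]
```

View pics/crop1.png

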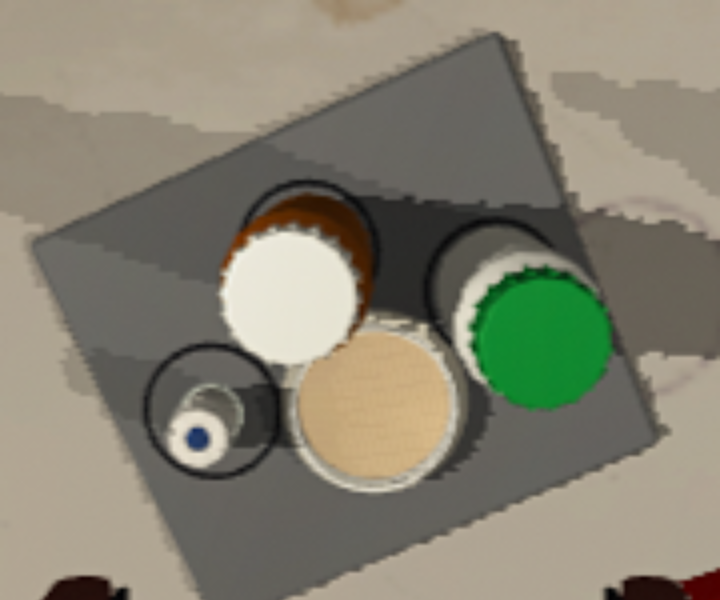

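The crop confirms it: tan open dish at crop (378,402), white cap at (290,296), green cap at (542,338) and vial at (198,438). A finger line at about -20° in the world clears the neighbours for all three grasps, so I'll turn to that now.

Emit:
move_arm(
  steps=[
    [[0, 0, 0], 1, 0.3],
    [[0, 0, 0], 1, 0.3],
    [[0, 0, 0], 1, 0.3],
    [[0, 0, 0], 1, 0.3],
    [[0, 0, 0], 1, 0.3],
    [[0, 0, 0], 1, 0.3],
    [[0, 0, 0], 1, 0.3],
    [[0, 0, 0], 1, 0.3],
    [[0, 0, 0], 1, 0.3],
    [[0, 0, 0], 1, 0.3],
    [[0, 0, 0], 1, 0.3],
    [[0, 0, 0], 1, 0.3],
    [[0, 0, 0], 1, 0.3],
    [[0, 0, 0], 1, 0.3],
    [[0, 0, 0], 1, 0.3],
    [[0, 0, 0], 1, 0.3],
    [[0, 0, 0], 1, 0.3],
    [[0, 0, 0], 1, 0.3],
    [[0, 0, 0], 1, 0.3],
    [[0, 0, 0], 0, 0.3],
  ],
)

```text
t: 6.02
ee_pos: [474.7, 239.0, 262.7]
orientation: [-2.568, -1.81, -0.0]
ft_force: [0.5, 0.3, -0.4]
width: 61.8
grasp_force: 0.0
```

```bash
cat >> h.py <<'E'
def go(x,y,z=None):
    o=ctrl.get_obs();p=o['ee_pos'];z=p[2] if z is None else z
    Rm=R.from_rotvec(o['orientation']).as_matrix()
    print('t',o['t'],'pos',p.round(1),'yaw y',np.degrees(np.arctan2(Rm[1,1],Rm[0,1])).round(1),'w',round(o['width'],1),'q',np.round(o['qpos'],2),'units',(Rm.T@(np.array([x,y,z])-p)/25).round(2))
E
python3 -c "
from h import *
go(463.2,284,72)"
```

```text
t 6.0167 pos [474.7 239.  262.7] yaw y -19.7 w 61.8 q [0.44 0.24 1.8  0.   1.1  0.79] units [ 1.54 -1.04  7.63]
```

Emit:
move_arm(
  steps=[
    [[0.77, -0.52, 0], 0, 0.3],
    [[0.77, -0.52, 0], 0, 0.3],
    [[0, 0, 0], 0, 0.3],
    [[0, 0, 0.9], 0, 0.3],
    [[0, 0, 0.9], 0, 0.3],
    [[0, 0, 0.9], 0, 0.3],
    [[0, 0, 0.3], 0, 0.3],
    [[0, 0, 0], 0, 0.3],
    [[0, 0, 0], 0, 0.3],
  ],
)

```text
t: 6.77
ee_pos: [463.4, 283.7, 188.0]
orientation: [2.565, 1.815, -0.0]
ft_force: [0.4, 0.8, 0.2]
width: 61.2
grasp_force: 0.0
```

Run:
```python
from h import *
go(463.2,284,72)
im,K,M=cam('wrist');cv2.imwrite('pics/w2.png',cv2.resize(im[:,:,::-1],(800,600)))
hsv=cv2.cvtColor(im,cv2.COLOR_RGB2HSV).astype(int)
g=(hsv[...,0]>45)&(hsv[...,0]<90)&(hsv[...,1]>90)
n,l,s,c=cv2.connectedComponentsWithStats(g.astype(np.uint8));i=1+s[1:,4].argmax()
cc,r=cv2.minEnclosingCircle(np.argwhere(l==i)[:,::-1].astype(np.float32));print(s[i],cc,r,plane(K,M,cc,126))
```

```text
t 6.7667 pos [463.4 283.7 188. ] yaw y -19.4 w 61.2 q [ 0.53  0.35  1.84 -0.    0.95  0.87] units [ 0.01 -0.01  4.64]
[ 230  178   45   48 1633] (252.6458282470703, 201.6458282470703) 23.810136795043945 [[464.95068657 286.939788   126.        ]]
```

View pics/w2.png

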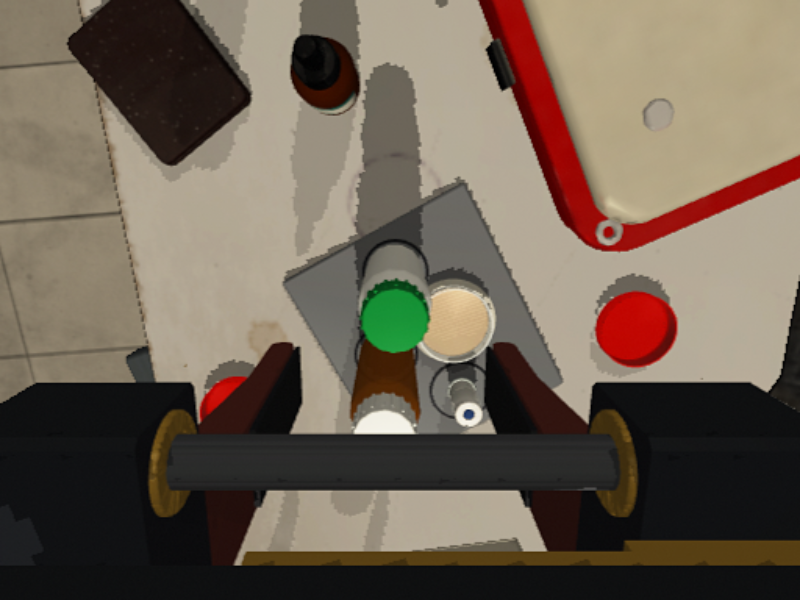

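The wrist picture shows the green cap at (395,319), centred between the fingers, with amber at (385,420) and the vial at (466,412) clear of them. Descending now.

Emit:
move_arm(
  steps=[
    [[0, 0, 0.8], 0, 0.3],
    [[0, 0, 0.8], 0, 0.3],
    [[0, 0, 0.8], 0, 0.3],
    [[0, 0, 0.8], 0, 0.3],
    [[0, 0, 0.8], 0, 0.3],
    [[0, 0, 0.8], 0, 0.3],
    [[0, 0, 0], 0, 0.3],
    [[0, 0, 0], 0, 0.3],
    [[0, 0, 0], 0, 0.5],
    [[0, 0, 0], 0, 0.6],
    [[0, 0, 0], 0, 0.8],
    [[0, 0, 0], 0, 1],
    [[0, 0, 0], 0, 1],
    [[0, 0, 0], 0, 1],
    [[0, 0, 0], 0, 1],
    [[0, 0, 0], 0, 1],
  ],
)

```text
t: 8.15
ee_pos: [463.9, 284.2, 68.7]
orientation: [2.565, 1.813, 0.003]
ft_force: [0.7, -1.1, 7.1]
width: 37.2
grasp_force: 30.0
```

```bash
python3 -c "
from h import *
go(463.2,284,250);print(ctrl.get_obs()['grasp_force'])"
```

```text
t 8.15 pos [463.9 284.2  68.7] yaw y -19.5 w 37.2 q [ 0.53  0.53  1.9  -0.    0.71  0.87] units [-0.01 -0.02 -7.25]
29.99852650507819
```

Emit:
move_arm(
  steps=[
    [[0, 0, -0.3], 0, 1],
    [[0, 0, -0.7], 0, 1],
    [[0, 0, -1], 0, 1],
    [[0, 0, -1], 0, 1],
    [[0, 0, -1], 0, 1],
    [[0, 0, -1], 0, 1],
    [[0, 0, -1], 0, 1],
    [[0, 0, -1], 0, 1],
    [[0, 0, -0.5], 0, 1],
    [[-0.45, 0.75, 0], 0, 1],
    [[-0.45, 0.75, 0], 0, 1],
    [[-0.45, 0.75, 0], 0, 1],
    [[-0.45, 0.75, 0], 0, 1],
    [[-0.45, 0.75, 0], 0, 1],
    [[-0.45, 0.75, 0], 0, 1],
    [[-0.45, 0.75, 0], 0, 1],
    [[-0.45, 0.75, 0], 0, 1],
    [[-0.45, 0.75, 0], 0, 1],
    [[-0.45, 0.75, 0], 0, 1],
  ],
)

```text
t: 9.73
ee_pos: [602.4, 114.2, 255.3]
orientation: [-2.565, -1.813, 0.001]
ft_force: [-0.0, -0.3, -2.0]
width: 37.9
grasp_force: 30.0
```

Emit:
move_arm(
  steps=[
    [[-0.9, 0.32, 0], 0, 1],
    [[-0.9, 0.32, 0], 0, 1],
    [[-0.9, 0.32, 0], 0, 1],
    [[-0.9, 0.32, 0], 0, 1],
    [[-0.9, 0.32, 0], 0, 1],
    [[-0.9, 0.32, 0], 0, 1],
    [[-0.9, 0.32, 0], 0, 1],
    [[-0.9, 0.32, 0], 0, 1],
    [[-0.9, 0.32, 0], 0, 1],
    [[-0.9, 0.32, 0], 0, 1],
    [[-0.8, 0, 0], 0, 1],
    [[-0.8, 0, 0], 0, 1],
    [[-0.8, 0, 0], 0, 1],
    [[-0.8, 0, 0], 0, 1],
    [[0, 0, 0], 0, 1],
    [[0, 0, 0], 0, 1],
  ],
)

```text
t: 11.07
ee_pos: [575.5, -199.5, 255.3]
orientation: [-2.567, -1.811, 0.0]
ft_force: [0.4, 1.1, -0.8]
width: 37.6
grasp_force: 30.0
```

Run:
```python
from h import *
go(545,-253,68)
im,K,M=cam('wrist');cv2.imwrite('pics/w3.png',cv2.resize(im[:,:,::-1],(800,600)))
for t,z in [('side_mat',4),('viewing_plate',6)]:
    for b in cams.cut_out('wrist',t):
        m=b['pixels'];p=plane(K,M,np.argwhere(m)[:,::-1],z);print(t,round(b['p'],2),np.round(b['rect']),((p.max(0)+p.min(0))/2).round(1),rectpose(K,M,m,z))
```

```text
t 11.0667 pos [ 575.5 -199.5  255.3] yaw y -19.6 w 37.6 q [-0.35  0.37  1.64  0.    1.14 -0.01] units [-2.43 -0.43  7.49]
side_mat 0.56 [230. 167. 151. 116.] [ 540.5 -211.5    4. ] (array([ 540.3, -217.6]), array([142.3, 159.4]), 6.2)
viewing_plate 0.53 [219. 325.  28.  25.] [ 452.6 -397.9    6. ] (array([ 451.5, -398.5]), array([11.5, 42.6]), 17.4)
```

View pics/w3.png

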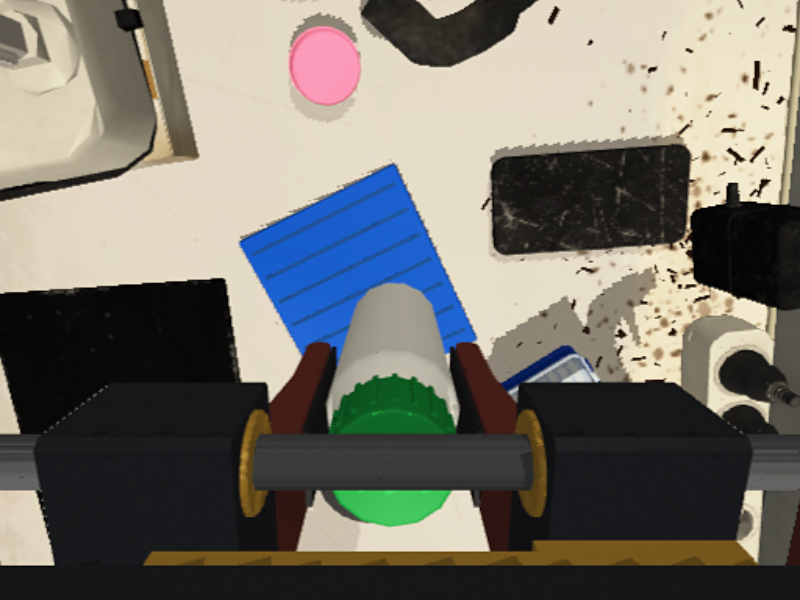

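The mat's centre is at about (540.6,-218). The green-cap bottle hangs upright in the fingers (cap at pixel (393,440)). Setting it at (0,-35) on the mat.

Emit:
move_arm(
  steps=[
    [[-0.8, -0.15, 0], 0, 1],
    [[-0.8, -0.15, 0], 0, 1],
    [[-0.8, -0.15, 0], 0, 1],
    [[0, 0, 0.9], 0, 1],
    [[0, 0, 0.9], 0, 1],
    [[0, 0, 0.9], 0, 1],
    [[0, 0, 0.9], 0, 1],
    [[0, 0, 0.9], 0, 1],
    [[0, 0, 0.9], 0, 1],
    [[0, 0, 0.9], 0, 1],
    [[0, 0, 0.6], 0, 1],
    [[0, 0, 0.3], 0, 1],
    [[0, 0, 0.2], 0, 1],
    [[0, 0, 0.1], 0, 1],
    [[0, 0, 0], 0, 1],
    [[0, 0, 0], 0, 1],
  ],
)

```text
t: 12.55
ee_pos: [546.1, -252.0, 68.6]
orientation: [2.564, 1.813, 0.001]
ft_force: [-0.8, -0.2, -1.1]
width: 37.3
grasp_force: 30.0
```

```bash
python3 -c "
from h import *
go(544.4,-252.8,66.7);print(ctrl.get_obs()['ft_force'])"
```

```text
t 12.55 pos [ 546.1 -252.    68.6] yaw y -19.5 w 37.3 q [-0.45  0.6   1.77  0.    0.78 -0.11] units [-0.05 -0.05  0.07]
[-0.78067786 -0.24572197 -1.05254651]
```

Emit:
move_arm(
  steps=[
    [[0, 0, 0.06], 0, 1],
    [[0, 0, 0], 0, 1],
    [[0, 0, 0], 0, 0.45],
    [[0, 0, 0], 0, 0.4],
    [[0, 0, 0], 0, 0.3],
    [[0, 0, 0], 0, 0.3],
    [[0, 0, -0.3], 0, 0.3],
    [[0, 0, -0.9], 0, 0.3],
    [[0, 0, -0.9], 0, 0.3],
    [[0, 0, -0.9], 0, 0.3],
    [[0, 0, -0.9], 0, 0.3],
    [[0, 0, -0.9], 0, 0.3],
    [[0, 0, -0.9], 0, 0.3],
    [[0, 0, -0.9], 0, 0.3],
    [[0, 0, -0.9], 0, 0.3],
  ],
)

```text
t: 13.8
ee_pos: [545.2, -251.7, 255.5]
orientation: [2.565, 1.813, 0.0]
ft_force: [0.5, -0.5, 0.1]
width: 61.5
grasp_force: 0.0
```

Run:
```python
from h import *
go(600,-110)
im,K,M=cam('scene')
for b in cams.cut_out('scene','green_cap_bottle'): print(round(b['p'],2),np.round(b['rect'],1))
for z in (4,124): print(proj(K,M,[545.5,-252.4,z]))
```

```text
t 13.8 pos [ 545.2 -251.7  255.5] yaw y -19.5 w 61.5 q [-0.45  0.35  1.66 -0.    1.13 -0.11] units [ 6.08  0.17 -0.  ]
0.67 [205.8 160.6  12.9  39.3]
[[208.13776538 175.12355588]]
[[205.14351301 145.10389349]]
```

Emit:
move_arm(
  steps=[
    [[0.87, 0.02, 0], 0, 0.3],
    [[0.87, 0.02, 0], 0, 0.3],
    [[0.87, 0.02, 0], 0, 0.3],
    [[0.87, 0.02, 0], 0, 0.3],
    [[0.87, 0.02, 0], 0, 0.3],
    [[0.87, 0.02, 0], 0, 0.3],
    [[0.87, 0.02, 0], 0, 0.3],
    [[0.92, -0.33, 0], 0, 0.3],
    [[0.92, -0.33, 0], 0, 0.3],
    [[0.92, -0.33, 0], 0, 0.3],
    [[0.92, -0.33, 0], 0, 0.3],
    [[0.92, -0.33, 0], 0, 0.3],
    [[0.92, -0.33, 0], 0, 0.3],
    [[0.92, -0.33, 0], 0, 0.3],
    [[0.92, -0.33, 0], 0, 0.3],
    [[0.92, -0.33, 0], 0, 0.3],
  ],
)

```text
t: 15.23
ee_pos: [597.9, 111.6, 253.0]
orientation: [-2.565, -1.813, 0.002]
ft_force: [0.5, 0.1, 0.2]
width: 61.4
grasp_force: 0.0
```

Emit:
move_arm(
  steps=[
    [[0.27, -0.86, 0], 0, 0.3],
    [[0.27, -0.86, 0], 0, 0.3],
    [[0.27, -0.86, 0], 0, 0.3],
    [[0.27, -0.86, 0], 0, 0.3],
    [[0.27, -0.86, 0], 0, 0.3],
    [[0.27, -0.86, 0], 0, 0.3],
    [[0.27, -0.86, 0], 0, 0.3],
    [[0.27, -0.86, 0], 0, 0.3],
    [[0.27, -0.86, 0], 0, 0.3],
    [[0, 0, 0], 0, 0.3],
    [[0, 0, 0.9], 0, 0.3],
    [[0, 0, 0.9], 0, 0.3],
    [[0, 0, 0.9], 0, 0.3],
    [[0, 0, 0], 0, 0.3],
    [[0, 0, 0], 0, 0.3],
  ],
)

```text
t: 16.48
ee_pos: [435.9, 231.5, 185.3]
orientation: [-2.565, -1.813, 0.005]
ft_force: [-1.0, 0.4, 0.6]
width: 61.5
grasp_force: 0.0
```

Run:
```python
from h import *
go(438.5,231,68)
im,K,M=cam('wrist');cv2.imwrite('pics/w4.png',im[100:260,160:360,::-1].repeat(3,0).repeat(3,1))
print(proj(K,M,[438.5,231,126]))
```

```text
t 16.4833 pos [435.9 231.5 185.3] yaw y -19.5 w 61.5 q [ 0.46  0.28  1.94 -0.    0.92  0.8 ] units [0.02 0.11 4.69]
[[255.95246321 207.02136712]]
```

View pics/w4.png

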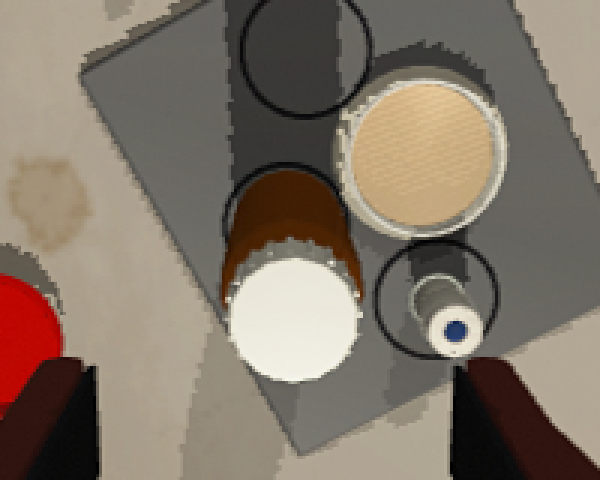

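The cap is at about crop (295,319), a few millimetres off along tool y. The dish and vial are clear of the fingers. I'll shift +0.18 and grasp.

Emit:
move_arm(
  steps=[
    [[0, 0.18, 0], 0, 0.3],
    [[0, 0, 0.8], 0, 0.3],
    [[0, 0, 0.8], 0, 0.3],
    [[0, 0, 0.8], 0, 0.3],
    [[0, 0, 0.8], 0, 0.3],
    [[0, 0, 0.8], 0, 0.3],
    [[0, 0, 0.7], 0, 0.3],
    [[0, 0, 0], 0, 0.3],
    [[0, 0, 0], 0, 0.3],
    [[0, 0, 0], 0, 0.5],
    [[0, 0, 0], 0, 0.6],
    [[0, 0, 0], 0, 0.8],
    [[0, 0, 0], 0, 1],
    [[0, 0, 0], 0, 1],
    [[0, 0, 0], 0, 1],
    [[0, 0, 0], 0, 1],
    [[0, 0, 0], 0, 1],
  ],
)

```text
t: 17.95
ee_pos: [441.3, 231.1, 69.5]
orientation: [2.565, 1.813, 0.003]
ft_force: [-0.2, 0.6, 7.8]
width: 37.6
grasp_force: 30.0
```

```bash
python3 -c "
from h import *
go(438.5,231,68);print(ctrl.get_obs()['grasp_force'])"
```

```text
t 17.95 pos [441.3 231.1  69.5] yaw y -19.5 w 37.6 q [0.46 0.49 2.   0.   0.66 0.8 ] units [-0.04 -0.1   0.06]
29.981631204136647
```

Emit:
move_arm(
  steps=[
    [[0, 0, -0.3], 0, 1],
    [[0, 0, -0.7], 0, 1],
    [[0, 0, -1], 0, 1],
    [[0, 0, -1], 0, 1],
    [[0, 0, -1], 0, 1],
    [[0, 0, -1], 0, 1],
    [[0, 0, -1], 0, 1],
    [[0, 0, -1], 0, 1],
    [[0, 0, -0.5], 0, 1],
    [[-0.27, 0.85, 0], 0, 1],
    [[-0.27, 0.85, 0], 0, 1],
    [[-0.27, 0.85, 0], 0, 1],
    [[-0.27, 0.85, 0], 0, 1],
    [[-0.27, 0.85, 0], 0, 1],
    [[-0.27, 0.85, 0], 0, 1],
    [[-0.27, 0.85, 0], 0, 1],
    [[-0.27, 0.85, 0], 0, 1],
    [[-0.27, 0.85, 0], 0, 1],
  ],
)

```text
t: 19.45
ee_pos: [601.0, 108.9, 256.3]
orientation: [-2.565, -1.813, 0.001]
ft_force: [-0.1, 1.0, -0.4]
width: 37.7
grasp_force: 30.0
```

Emit:
move_arm(
  steps=[
    [[-0.92, 0.33, 0], 0, 1],
    [[-0.92, 0.33, 0], 0, 1],
    [[-0.92, 0.33, 0], 0, 1],
    [[-0.92, 0.33, 0], 0, 1],
    [[-0.92, 0.33, 0], 0, 1],
    [[-0.92, 0.33, 0], 0, 1],
    [[-0.92, 0.33, 0], 0, 1],
    [[-0.92, 0.33, 0], 0, 1],
    [[-0.92, 0.33, 0], 0, 1],
    [[-0.9, -0.35, 0], 0, 1],
    [[-0.9, -0.35, 0], 0, 1],
    [[-0.9, -0.35, 0], 0, 1],
    [[-0.9, -0.35, 0], 0, 1],
    [[0, 0, 0], 0, 1],
    [[0, 0, 0], 0, 1],
  ],
)

```text
t: 20.7
ee_pos: [537.8, -184.0, 256.5]
orientation: [-2.567, -1.811, -0.0]
ft_force: [1.0, -1.2, -0.9]
width: 37.2
grasp_force: 30.0
```

```bash
python3 -c "
from h import *
go(536.8,-183.2,67.2)"
```

```text
t 20.7 pos [ 537.8 -184.   256.5] yaw y -19.6 w 37.2 q [-0.35  0.3   1.73  0.    1.11 -0.01] units [ 0.02 -0.05  7.57]
```

Emit:
move_arm(
  steps=[
    [[0, 0, 0.9], 0, 1],
    [[0, 0, 0.9], 0, 1],
    [[0, 0, 0.9], 0, 1],
    [[0, 0, 0.9], 0, 1],
    [[0, 0, 0.9], 0, 1],
    [[0, 0, 0.9], 0, 1],
    [[0, 0, 0.9], 0, 1],
    [[0, 0, 0.6], 0, 1],
    [[0, 0, 0.3], 0, 1],
    [[0, 0, 0.2], 0, 1],
    [[0, 0, 0.16], 0, 1],
    [[0, 0, 0], 0, 1],
    [[0, 0, 0], 0, 1],
    [[0, 0, 0], 0, 0.45],
    [[0, 0, 0], 0, 0.4],
    [[0, 0, 0], 0, 0.3],
    [[0, 0, 0], 0, 0.3],
  ],
)

```text
t: 22.12
ee_pos: [538.8, -183.5, 67.5]
orientation: [2.565, 1.813, 0.001]
ft_force: [0.4, -0.2, -0.3]
width: 59.4
grasp_force: 0.0
```

Emit:
move_arm(
  steps=[
    [[0, 0, -0.3], 0, 0.3],
    [[0, 0, -0.9], 0, 0.3],
    [[0, 0, -0.9], 0, 0.3],
    [[0, 0, -0.9], 0, 0.3],
    [[0, 0, -0.9], 0, 0.3],
    [[0, 0, -0.9], 0, 0.3],
    [[0, 0, -0.9], 0, 0.3],
    [[0, 0, -0.9], 0, 0.3],
    [[0, 0, -0.9], 0, 0.3],
    [[0, 0, 0], 0, 0.3],
  ],
)

```text
t: 22.95
ee_pos: [540.9, -184.2, 260.0]
orientation: [2.56, 1.81, 0.007]
ft_force: [1.4, -0.1, -0.5]
width: 61.2
grasp_force: 0.0
```

Run:
```python
from h import *
go(600,-110)
im,K,M=cam('scene')
for t,x in (('green_cap_bottle',(545.5,-252.4)),('amber_bottle',(537.2,-183.5))):
  print(t,[(round(b['p'],2),np.round(b['rect'],1).tolist()) for b in cams.boxes_of('scene',t)],[proj(K,M,[*x,z]).round(1).tolist() for z in (4,124)])
cv2.imwrite('pics/s5.png',cv2.resize(im[110:290,150:370,::-1],(660,540)))
```

```text
t 22.95 pos [ 540.9 -184.2  260. ] yaw y -19.5 w 61.2 q [-0.35  0.3   1.72  0.    1.11 -0.01] units [3.59 1.24 0.01]
green_cap_bottle [(0.9, [206.2, 161.3, 12.4, 40.7])] [[[208.1, 175.1]], [[205.1, 145.1]]]
amber_bottle [(0.88, [218.8, 168.3, 11.9, 40.8]), (0.58, [214.8, 184.7, 60.8, 31.6])] [[[220.9, 185.6]], [[218.6, 155.3]]]
```

View pics/s5.png

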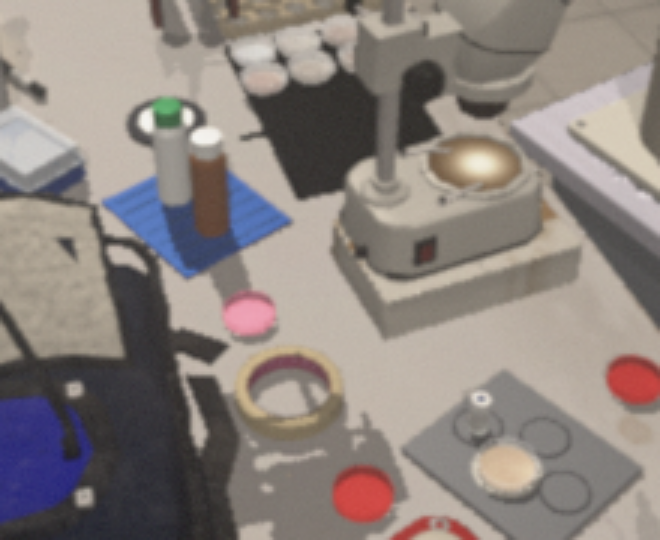

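Both bottles stand on the mat (crop (172,150) and (209,185)), and the dish at (506,467) and vial at (479,410) are undisturbed. Now the dish.

Emit:
move_arm(
  steps=[
    [[0.9, 0.33, 0], 0, 0],
    [[0.9, 0.33, 0], 0, 0],
    [[0.9, 0.33, 0], 0, 0],
    [[0.9, 0.33, 0], 0, 0],
    [[0.92, -0.33, 0], 0, 0],
    [[0.92, -0.33, 0], 0, 0],
    [[0.92, -0.33, 0], 0, 0],
    [[0.92, -0.33, 0], 0, 0],
    [[0.92, -0.33, 0], 0, 0],
    [[0.92, -0.33, 0], 0, 0],
    [[0.92, -0.33, 0], 0, 0],
    [[0.92, -0.33, 0], 0, 0],
    [[0.92, -0.33, 0], 0, 0],
  ],
)

```text
t: 24.18
ee_pos: [597.6, 111.4, 252.8]
orientation: [-2.564, -1.813, 0.005]
ft_force: [0.4, -0.2, 0.2]
width: 87.7
grasp_force: 0.0
```

Emit:
move_arm(
  steps=[
    [[0.48, -0.84, 0], 0, 0],
    [[0.48, -0.84, 0], 0, 0],
    [[0.48, -0.84, 0], 0, 0],
    [[0.48, -0.84, 0], 0, 0],
    [[0.48, -0.84, 0], 0, 0],
    [[0.48, -0.84, 0], 0, 0],
    [[0.48, -0.84, 0], 0, 0],
    [[0, 0, 0.9], 0, 0],
    [[0, 0, 0.9], 0, 0],
    [[0, 0, 0.9], 0, 0],
    [[0, 0, 0.9], 0, 0],
    [[0, 0, 0], 0, 0],
    [[0, 0, 0], 0, 0],
  ],
)

```text
t: 25.27
ee_pos: [486.8, 237.9, 162.9]
orientation: [-2.565, -1.813, 0.008]
ft_force: [0.0, -0.4, -0.2]
width: 87.4
grasp_force: 0.0
```

Run:
```python
from h import *
im,K,M=cam('wrist');cv2.imwrite('pics/w6.png',cv2.resize(im[:,:,::-1],(640,480)))
for t,z in [('sample_dish',18),('small_vial',44),('bay',6)]:
    for b in cams.cut_out('wrist',t):
        m=b['pixels'];p=plane(K,M,np.argwhere(m)[:,::-1],z);e=cv2.fitEllipse(cv2.findContours(m.astype(np.uint8),0,1)[0][0]);print(t,round(b['p'],2),np.round(b['rect']),((p.max(0)+p.min(0))/2).round(1),np.ptp(p,axis=0).round(),plane(K,M,e[0],z).round(1),rectpose(K,M,m,z) if t=='bay' else '')
go(490,238.5,10)
```

```text
sample_dish 0.92 [105. 243.  54.  43.] [329.7 231.1  18. ] [56. 43.  0.] [[328.2 232.   18. ]] 
sample_dish 0.7 [256. 179.  53.  55.] [490.7 238.2  18. ] [51. 52.  0.] [[491.1 238.8  18. ]] 
sample_dish 0.65 [387. 182.  59.  53.] [605.1 193.5  18. ] [53. 53.  0.] [[605.4 194.1  18. ]] 
small_vial 0.65 [265. 232.  22.  36.] [482.2 193.5  44. ] [21. 30.  0.] [[482.2 193.6  44. ]] 
bay 0.71 [239. 178. 195. 200.] [471.  236.2   6. ] [160. 176.   0.] [[472.5 242.2   6. ]] (array([470.9, 235.7]), array([139.2, 159.4]), 9.1)
bay 0.62 [264. 237.  19.  32.] [478.2 178.5   6. ] [23. 33.  0.] [[478.5 178.5   6. ]] (array([478.4, 178.5]), array([34. , 20.6]), 71.5)
bay 0.4 [256. 178.  58.  58.] [489.5 235.4   6. ] [54. 55.  0.] [[489.9 236.1   6. ]] (array([489.8, 235.8]), array([54.2, 53.3]), 70.5)
t 25.4667 pos [489.  238.9 165.9] yaw y -19.5 w 88.0 q [ 0.43  0.38  1.85 -0.    0.91  0.77] units [-0.01  0.03  6.23]
```

View pics/w6.png

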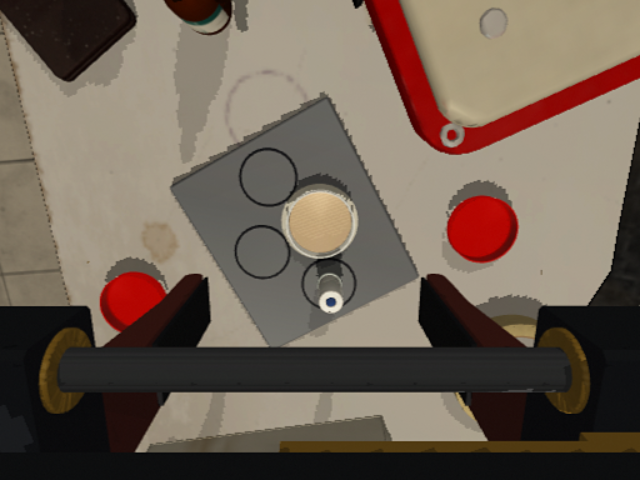

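The tan dish at (320,222) is centred between the fingers, and the vial at (331,300) is well clear of the finger line. Descending.

Emit:
move_arm(
  steps=[
    [[0.02, 0.06, 0], 0, 0],
    [[0, 0, 0.9], 0, 0],
    [[0, 0, 0.9], 0, 0],
    [[0, 0, 0.9], 0, 0],
    [[0, 0, 0.9], 0, 0],
    [[0, 0, 0.9], 0, 0],
    [[0, 0, 0.9], 0, 0],
    [[0, 0, 0.4], 0, 0],
    [[0, 0, 0], 0, 0],
    [[0, 0, 0], 0, 0],
  ],
)

```text
t: 26.3
ee_pos: [490.2, 238.6, 20.1]
orientation: [2.565, 1.813, 0.0]
ft_force: [-0.6, 0.4, 0.1]
width: 87.5
grasp_force: 0.0
```

Run:
```python
from h import *
go(490.5,238.5,9);z=[]
for i in range(6): ctrl.get_obs(); cams.get_image('wrist'); z.append(ctrl.get_obs()['ee_pos'])
print(np.mean(z,0),np.std(z,0))
```

```text
t 26.3 pos [490.2 238.6  20.1] yaw y -19.5 w 87.5 q [ 0.43  0.62  1.9  -0.    0.62  0.77] units [-0.    0.01  0.44]
[490.73491794 238.96229622  20.9480805 ] [0.14769179 0.06176512 0.16115783]
```

Emit:
move_arm(
  steps=[
    [[0, 0, 0.3], 0, 0],
    [[0, 0, 0.16], 0, 0],
    [[0, 0, 0], 0, 0],
    [[0, 0, 0], 0, 0.15],
    [[0, 0, 0], 0, 0.25],
    [[0, 0, 0], 0, 0.3],
    [[0, 0, 0], 0, 0.35],
    [[0, 0, 0], 0, 0.4],
    [[0, 0, 0], 0, 0.45],
    [[0, 0, 0], 0, 0.6],
    [[0, 0, 0], 0, 0.8],
    [[0, 0, 0], 0, 1],
    [[0, 0, 0], 0, 1],
    [[0, 0, 0], 0, 1],
    [[0, 0, 0], 0, 1],
  ],
)

```text
t: 27.85
ee_pos: [489.9, 238.6, 8.3]
orientation: [2.565, 1.813, 0.0]
ft_force: [0.1, 0.2, 1.8]
width: 50.4
grasp_force: 30.0
```

Emit:
move_arm(
  steps=[
    [[0, 0, -0.2], 0, 1],
    [[0, 0, -0.4], 0, 1],
    [[0, 0, -0.7], 0, 1],
    [[0, 0, -0.9], 0, 1],
    [[0, 0, -0.9], 0, 1],
    [[0, 0, -0.9], 0, 1],
    [[0, 0, -0.9], 0, 1],
    [[0, 0, -0.9], 0, 1],
    [[0, 0, -0.9], 0, 1],
    [[0, 0, -0.9], 0, 1],
    [[0, 0, -0.9], 0, 1],
    [[0, 0, -0.5], 0, 1],
    [[0, 0, 0], 0, 1],
  ],
)

```text
t: 28.93
ee_pos: [491.3, 239.3, 237.1]
orientation: [2.564, 1.813, 0.01]
ft_force: [0.3, -0.1, 0.6]
width: 50.3
grasp_force: 30.0
```

Run:
```python
from h import *
go(600,110)
im,K,M=cam('wrist');cv2.imwrite('pics/w7.png',cv2.resize(im[:,:,::-1],(640,480)))
```

```text
t 28.9333 pos [491.3 239.3 237.1] yaw y -19.5 w 50.3 q [0.43 0.29 1.8  0.   1.05 0.77] units [-3.42  5.82  0.01]
```

View pics/w7.png

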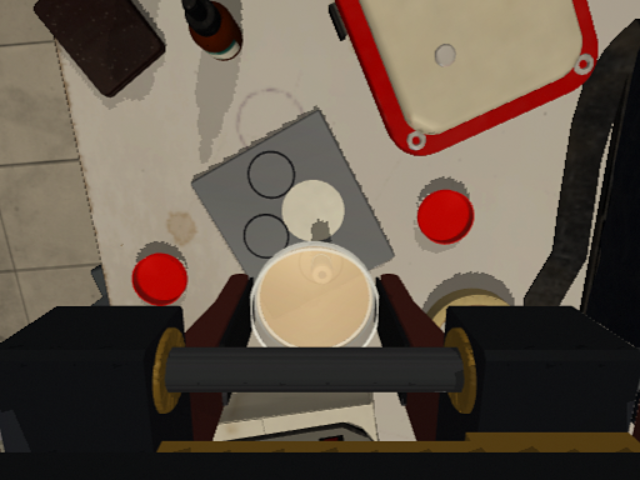

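The dish is held level between the fingers at (315,297), with the white spot now empty at (313,208). Carrying it across to the plate.

Emit:
move_arm(
  steps=[
    [[-0.48, 0.84, 0], 0, 1],
    [[-0.48, 0.84, 0], 0, 1],
    [[-0.48, 0.84, 0], 0, 1],
    [[-0.48, 0.84, 0], 0, 1],
    [[-0.48, 0.84, 0], 0, 1],
    [[-0.48, 0.84, 0], 0, 1],
    [[-0.48, 0.84, 0], 0, 1],
    [[-0.92, 0.33, 0], 0, 1],
    [[-0.92, 0.33, 0], 0, 1],
    [[-0.92, 0.33, 0], 0, 1],
    [[-0.92, 0.33, 0], 0, 1],
    [[-0.92, 0.33, 0], 0, 1],
    [[-0.92, 0.33, 0], 0, 1],
    [[-0.92, 0.33, 0], 0, 1],
    [[-0.92, 0.33, 0], 0, 1],
    [[-0.92, 0.33, 0], 0, 1],
    [[-0.92, 0.33, 0], 0, 1],
    [[-0.92, 0.33, 0], 0, 1],
  ],
)

```text
t: 30.48
ee_pos: [600.4, -159.4, 231.6]
orientation: [-2.564, -1.812, 0.003]
ft_force: [0.6, 0.0, -0.4]
width: 50.6
grasp_force: 30.0
```

Emit:
move_arm(
  steps=[
    [[-0.9, -0.1, 0], 0, 1],
    [[-0.9, -0.1, 0], 0, 1],
    [[-0.9, -0.1, 0], 0, 1],
    [[-0.9, -0.1, 0], 0, 1],
    [[-0.9, -0.1, 0], 0, 1],
    [[-0.9, -0.1, 0], 0, 1],
    [[-0.9, -0.1, 0], 0, 1],
    [[-0.9, -0.1, 0], 0, 1],
    [[-0.9, -0.1, 0], 0, 1],
    [[0, 0, 0], 0, 1],
    [[0, 0, 0], 0, 1],
  ],
)

```text
t: 31.4
ee_pos: [511.6, -342.1, 231.8]
orientation: [-2.565, -1.81, 0.001]
ft_force: [-0.3, 0.0, -0.3]
width: 50.4
grasp_force: 30.0
```

Run:
```python
from h import *
def pl(c,z):
    im,K,M=cam(c)
    hsv=cv2.cvtColor(im,cv2.COLOR_RGB2HSV).astype(int)
    for b in cams.cut_out(c,'viewing_plate'):
        m=b['pixels'];k=cv2.findContours(m.astype(np.uint8),0,1)[0];k=max(k,key=len)
        P=plane(K,M,k[:,0],z)[:,:2].astype(np.float32);print(c,round(b['p'],2),np.round(b['rect']),cv2.fitEllipse(P))
    return im
im=pl('wrist',6);cv2.imwrite('pics/w8.png',cv2.resize(im[:,:,::-1],(640,480)))
pl('side',6);pl('scene',6)
go(488.5,-382)
```

```text
wrist 0.82 [244. 192.  78.  50.] ((491.1123046875, -362.8896484375), (58.20219802856445, 91.70950317382812), 80.80451202392578)
side 0.67 [273. 269.  48.  27.] ((489.23095703125, -385.76470947265625), (93.7408447265625, 100.47303009033203), 15.66869831085205)
scene 0.67 [205. 152.  24.  14.] ((515.1943969726562, -390.15069580078125), (25.33367156982422, 74.12325286865234), 153.57223510742188)
t 31.7 pos [ 513.1 -341.   233. ] yaw y -19.4 w 50.6 q [-0.61  0.4   1.64  0.    1.1  -0.27] units [-1.88 -0.38 -0.  ]
```

View pics/w8.png

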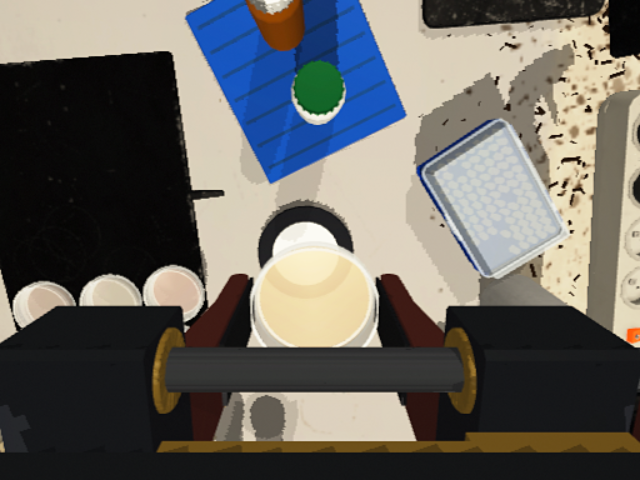

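The plate is at (305,245), partly hidden behind the held dish. I'll fit the visible rim arc with the known radius. The bottles stand on the mat at (275,20) and (319,90).

Run:
```python
from h import *
im,K,M=cam('wrist')
g=cv2.cvtColor(im,cv2.COLOR_RGB2GRAY)
def fit(pts,r):
    P=plane(K,M,pts,6)[:,:2]
    s=least_squares(lambda c:np.hypot(*(P-c).T)-r,[490,-382],loss='soft_l1');print(r,len(P),s.x.round(1),np.abs(s.fun).mean().round(2))
black=[];white=[]
for u in range(203,286):
    col=g[:,u].astype(int);rows=[v for v in range(150,215) if col[v]<60]
    if rows and rows[0]>152: 
        v=rows[0]; 
        if col[v-3]>120: black.append((u,v-.5))
        w=[k for k in range(v,215) if col[k]>150]
        if w and 222<u<268 and w[0]<192: white.append((u,w[0]-.5))
fit(black,47);fit(white,32)
```

```text
47 29 [ 487.9 -380.1] 0.32
32 44 [ 488.  -380.2] 0.32
```

Emit:
move_arm(
  steps=[
    [[-0.62, -0.13, 0], 0, 1],
    [[-0.62, -0.13, 0], 0, 1],
    [[-0.62, -0.13, 0], 0, 1],
    [[0, 0, 0.9], 0, 1],
    [[0, 0, 0.9], 0, 1],
    [[0, 0, 0.9], 0, 1],
    [[0, 0, 0.9], 0, 1],
    [[0, 0, 0.9], 0, 1],
    [[0, 0, 0.9], 0, 1],
    [[0, 0, 0.9], 0, 1],
    [[0, 0, 0.9], 0, 1],
    [[0, 0, 0.9], 0, 1],
    [[0, 0, 0.5], 0, 1],
    [[0, 0, 0], 0, 1],
    [[0, 0, 0], 0, 1],
    [[0, 0, 0], 0, 1],
  ],
)

```text
t: 33.08
ee_pos: [488.9, -382.9, 19.3]
orientation: [2.564, 1.813, 0.001]
ft_force: [-0.0, 0.0, 0.3]
width: 50.3
grasp_force: 30.0
```

```bash
python3 -c "
from h import *
go(488.2,-381,9.4)"
```

```text
t 33.0833 pos [ 488.9 -382.9   19.3] yaw y -19.5 w 50.3 q [-0.68  0.69  1.73  0.    0.72 -0.34] units [ 0.06 -0.05  0.4 ]
```

Emit:
move_arm(
  steps=[
    [[0.03, -0.03, 0.2], 0, 1],
    [[0, 0, 0.12], 0, 1],
    [[0, 0, 0.06], 0, 1],
    [[0, 0, 0], 0, 1],
    [[0, 0, 0], 0, 1],
    [[0, 0, 0], 0, 1],
  ],
)

```text
t: 33.58
ee_pos: [487.7, -381.6, 8.9]
orientation: [2.565, 1.813, 0.0]
ft_force: [-0.2, 0.1, -0.3]
width: 50.1
grasp_force: 30.0
```

Emit:
move_arm(
  steps=[
    [[0, 0, 0.02], 0, 1],
    [[0, 0, 0], 0, 0.38],
    [[0, 0, 0], 0, 0.3],
    [[0, 0, 0], 0, 0.2],
    [[0, 0, 0], 0, 0.2],
    [[0, 0, 0], 0, 0.2],
    [[0, 0, -0.3], 0, 0.2],
    [[0, 0, -0.9], 0, 0.2],
    [[0, 0, -0.9], 0, 0.2],
    [[0, 0, -0.9], 0, 0.2],
    [[0, 0, -0.9], 0, 0.2],
    [[0, 0, -0.9], 0, 0.2],
    [[0, 0, -0.9], 0, 0.2],
    [[0, 0, -0.9], 0, 0.2],
    [[0, 0, -0.9], 0, 0.2],
    [[0, 0, -0.9], 0, 0.2],
    [[0, 0, -0.9], 0, 0.3],
    [[0, 0, 0], 0, 0.3],
    [[0, 0, 0], 0, 0.3],
  ],
)

```text
t: 35.17
ee_pos: [488.1, -381.9, 242.4]
orientation: [2.563, 1.812, 0.001]
ft_force: [-0.5, -0.6, -1.3]
width: 61.5
grasp_force: 0.0
```

Run:
```python
from h import *
im,K,M=cam('wrist');cv2.imwrite('pics/w9.png',cv2.resize(im[:,:,::-1],(640,480)))
for t,z in [('viewing_plate',6),('sample_dish',18)]:
    for b in cams.cut_out('wrist',t):
        k=max(cv2.findContours(b['pixels'].astype(np.uint8),0,1)[0],key=len)
        if len(k)>5: print(t,round(b['p'],2),np.round(b['rect']),cv2.fitEllipse(plane(K,M,k[:,0],z)[:,:2].astype(np.float32)))
for t in ('amber_bottle','green_cap_bottle'):
    for b in cams.boxes_of('wrist',t): print(t,round(b['p'],2),b['rect'])
go(537.8,-184,)
```

```text
viewing_plate 0.95 [251. 167.  79.  79.] ((488.3707580566406, -380.1583251953125), (92.710205078125, 93.48902130126953), 47.891685485839844)
sample_dish 0.74 [251. 167.  43.  46.] ((487.3328857421875, -381.5638427734375), (50.545074462890625, 51.42805862426758), 169.66204833984375)
amber_bottle 0.73 [264.5, 28.9, 44.0, 57.9]
green_cap_bottle 0.66 [265.8, 29.4, 42.9, 58.8]
green_cap_bottle 0.18 [249.9, 53.5, 161.5, 103.2]
t 35.4167 pos [ 487.  -381.   239.2] yaw y -19.5 w 61.3 q [-0.68  0.4   1.63  0.    1.12 -0.34] units [ 8.11 -0.71  0.01]
```

View pics/w9.png

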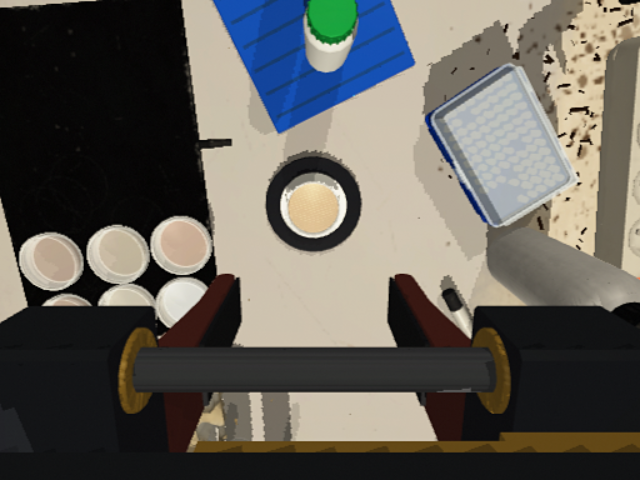

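The dish is at (313,208), centred in the plate to about 2 mm, and the green-cap bottle is standing. Fetching amber.

Emit:
move_arm(
  steps=[
    [[0.9, -0.08, 0], 0, 0.3],
    [[0.9, -0.08, 0], 0, 0.3],
    [[0.9, -0.08, 0], 0, 0.3],
    [[0.9, -0.08, 0], 0, 0.3],
    [[0.9, -0.08, 0], 0, 0.3],
    [[0.9, -0.08, 0], 0, 0.3],
    [[0.9, -0.08, 0], 0, 0.3],
    [[0.9, -0.08, 0], 0, 0.3],
    [[0.9, -0.08, 0], 0, 0.3],
    [[0, 0, 0], 0, 0.3],
    [[0, 0, 0.9], 0, 0.3],
    [[0, 0, 0.9], 0, 0.3],
    [[0, 0, 0], 0, 0.3],
    [[0, 0, 0], 0, 0.3],
    [[0, 0, 0], 0, 0.3],
  ],
)

```text
t: 36.67
ee_pos: [538.4, -185.2, 196.1]
orientation: [2.566, 1.813, -0.0]
ft_force: [0.2, 0.1, 0.5]
width: 61.8
grasp_force: 0.0
```

```bash
cat >> h.py <<'E'
def meanpose():
    z=[]
    for i in range(3): z.append(ctrl.get_obs()['ee_pos']); cams.get_image('wrist')
    return np.mean(z,0)
E
python3 - <<'E'
from h import *
im,K,M=cam('wrist')
print([(round(b['p'],2),np.round(b['rect'])) for b in cams.boxes_of('wrist','amber_bottle')],proj(K,M,[538.3,-183.8,124]))
print(meanpose());go(538.3,-183.8,67)
E
```

```text
[(0.82, array([252., 188.,  46.,  66.]))] [[251.28989907 201.01121072]]
[ 538.82402153 -185.12911238  196.80370502]
t 36.9167 pos [ 538.6 -184.9  196.6] yaw y -19.5 w 61.4 q [-0.35  0.37  1.78 -0.    0.99 -0.01] units [ 0.04 -0.04  5.19]
```

Emit:
move_arm(
  steps=[
    [[0.03, -0.02, 0.8], 0, 0.3],
    [[0, 0, 0.8], 0, 0.3],
    [[0, 0, 0.8], 0, 0.3],
    [[0, 0, 0.8], 0, 0.3],
    [[0, 0, 0.8], 0, 0.3],
    [[0, 0, 0.8], 0, 0.3],
    [[0, 0, 0.38], 0, 0.3],
    [[0, 0, 0], 0, 0.3],
    [[0, 0, 0], 0, 0.3],
    [[0, 0, 0], 0, 0.5],
    [[0, 0, 0], 0, 0.6],
    [[0, 0, 0], 0, 0.8],
    [[0, 0, 0], 0, 1],
    [[0, 0, 0], 0, 1],
    [[0, 0, 0], 0, 1],
    [[0, 0, 0], 0, 1],
    [[0, 0, 0], 0, 1],
  ],
)

```text
t: 38.33
ee_pos: [538.6, -183.9, 67.0]
orientation: [2.564, 1.813, 0.001]
ft_force: [0.1, -0.2, 5.8]
width: 37.4
grasp_force: 30.0
```

Run:
```python
from h import *
print(meanpose());go(600,-110,255)
```

```text
[ 538.59800374 -183.91621256   66.97737893]
t 38.4833 pos [ 538.6 -183.9   66.9] yaw y -19.5 w 37.4 q [-0.35  0.56  1.84 -0.    0.73 -0.01] units [ 3.61  1.34 -7.52]
```

Emit:
move_arm(
  steps=[
    [[0, 0, -0.3], 0, 1],
    [[0, 0, -0.7], 0, 1],
    [[0, 0, -1], 0, 1],
    [[0, 0, -1], 0, 1],
    [[0, 0, -1], 0, 1],
    [[0, 0, -1], 0, 1],
    [[0, 0, -1], 0, 1],
    [[0, 0, -1], 0, 1],
    [[0, 0, -0.5], 0, 1],
    [[0.9, 0.34, 0], 0, 1],
    [[0.9, 0.34, 0], 0, 1],
    [[0.9, 0.34, 0], 0, 1],
    [[0.9, 0.34, 0], 0, 1],
    [[0.92, -0.33, 0], 0, 1],
    [[0.92, -0.33, 0], 0, 1],
    [[0.92, -0.33, 0], 0, 1],
    [[0.92, -0.33, 0], 0, 1],
    [[0.92, -0.33, 0], 0, 1],
    [[0.92, -0.33, 0], 0, 1],
    [[0.92, -0.33, 0], 0, 1],
  ],
)

```text
t: 40.15
ee_pos: [598.7, 62.0, 253.8]
orientation: [-2.565, -1.813, 0.001]
ft_force: [0.2, 0.8, -0.8]
width: 37.5
grasp_force: 30.0
```

Emit:
move_arm(
  steps=[
    [[0.92, -0.33, 0], 0, 1],
    [[0.92, -0.33, 0], 0, 1],
    [[0.27, -0.85, 0], 0, 1],
    [[0.27, -0.85, 0], 0, 1],
    [[0.27, -0.85, 0], 0, 1],
    [[0.27, -0.85, 0], 0, 1],
    [[0.27, -0.85, 0], 0, 1],
    [[0.27, -0.85, 0], 0, 1],
    [[0.27, -0.85, 0], 0, 1],
    [[0.27, -0.85, 0], 0, 1],
    [[0.27, -0.85, 0], 0, 1],
    [[0, 0, 0], 0, 1],
    [[0, 0, 0], 0, 1],
    [[0, 0, 0], 0, 1],
  ],
)

```text
t: 41.32
ee_pos: [439.4, 230.6, 254.0]
orientation: [2.565, 1.814, 0.001]
ft_force: [-0.3, 0.1, -1.1]
width: 37.3
grasp_force: 30.0
```

Run:
```python
from h import *
print(meanpose());go(440.3,230.6,69)
```

```text
[439.59114679 230.48495082 253.87922804]
t 41.4667 pos [439.7 230.3 253.7] yaw y -19.5 w 37.0 q [ 0.46  0.19  1.88 -0.    1.07  0.8 ] units [0.02 0.02 7.39]
```

Emit:
move_arm(
  steps=[
    [[0.02, 0.02, 0.9], 0, 1],
    [[0, 0, 0.9], 0, 1],
    [[0, 0, 0.9], 0, 1],
    [[0, 0, 0.9], 0, 1],
    [[0, 0, 0.9], 0, 1],
    [[0, 0, 0.9], 0, 1],
    [[0, 0, 0.9], 0, 1],
    [[0, 0, 0.5], 0, 1],
    [[0, 0, 0.3], 0, 1],
    [[0, 0, 0.2], 0, 1],
    [[0, 0, 0.09], 0, 1],
    [[0, 0, 0], 0, 1],
    [[0, 0, 0], 0, 1],
    [[0, 0, 0], 0, 0.45],
    [[0, 0, 0], 0, 0.4],
    [[0, 0, 0], 0, 0.3],
    [[0, 0, 0], 0, 0.3],
  ],
)

```text
t: 42.88
ee_pos: [439.9, 231.2, 69.2]
orientation: [2.565, 1.813, 0.001]
ft_force: [-0.2, 0.8, 0.5]
width: 59.4
grasp_force: 0.0
```

Emit:
move_arm(
  steps=[
    [[0, 0, -0.3], 0, 0.3],
    [[0, 0, -0.9], 0, 0.3],
    [[0, 0, -0.9], 0, 0.3],
    [[0, 0, -0.9], 0, 0.3],
    [[0, 0, -0.9], 0, 0.3],
    [[0, 0, -0.9], 0, 0.3],
    [[0, 0, -0.9], 0, 0.3],
    [[0, 0, -0.9], 0, 0.3],
    [[0, 0, -0.9], 0, 0.3],
    [[-0.27, 0.85, 0], 0, 0.3],
    [[-0.27, 0.85, 0], 0, 0.3],
    [[-0.27, 0.85, 0], 0, 0.3],
    [[-0.27, 0.85, 0], 0, 0.3],
    [[-0.27, 0.85, 0], 0, 0.3],
    [[-0.27, 0.85, 0], 0, 0.3],
    [[-0.27, 0.85, 0], 0, 0.3],
    [[-0.27, 0.85, 0], 0, 0.3],
    [[-0.27, 0.85, 0], 0, 0.3],
  ],
)

```text
t: 44.38
ee_pos: [600.4, 109.2, 257.0]
orientation: [2.565, 1.813, 0.0]
ft_force: [0.4, 0.3, -0.0]
width: 61.7
grasp_force: 0.0
```

Emit:
move_arm(
  steps=[
    [[-0.92, 0.33, 0], 0, 0.3],
    [[-0.92, 0.33, 0], 0, 0.3],
    [[-0.92, 0.33, 0], 0, 0.3],
    [[-0.92, 0.33, 0], 0, 0.3],
    [[-0.92, 0.33, 0], 0, 0.3],
    [[-0.92, 0.33, 0], 0, 0.3],
    [[-0.92, 0.33, 0], 0, 0.3],
    [[-0.92, 0.33, 0], 0, 0.3],
    [[-0.92, 0.33, 0], 0, 0.3],
    [[-0.87, -0.02, 0], 0, 0.3],
    [[-0.87, -0.02, 0], 0, 0.3],
    [[-0.87, -0.02, 0], 0, 0.3],
    [[-0.87, -0.02, 0], 0, 0.3],
    [[-0.87, -0.02, 0], 0, 0.3],
    [[-0.87, -0.02, 0], 0, 0.3],
    [[-0.87, -0.02, 0], 0, 0.3],
    [[0, 0, 0], 0, 0.3],
    [[0, 0, 0], 0, 0.3],
  ],
)

```text
t: 45.88
ee_pos: [546.2, -252.8, 256.9]
orientation: [2.567, 1.811, 0.0]
ft_force: [0.1, -0.0, -0.3]
width: 61.6
grasp_force: 0.0
```

Run:
```python
from h import *
print(meanpose());go(545.4,-252.2,67)
im,K,M=cam('wrist')
print([(round(b['p'],2),np.round(b['rect'])) for b in cams.boxes_of('wrist','green_cap_bottle')],proj(K,M,[545.4,-252.2,124]))
im,K,M=cam('scene')
print([(round(b['p'],2),np.round(b['rect'])) for b in cams.boxes_of('scene','amber_bottle')],'start was 334,239,21,43')
```

```text
[ 546.48032553 -252.18997277  256.78272462]
t 46.0333 pos [ 546.8 -251.4  256.6] yaw y -19.4 w 61.3 q [-0.45  0.35  1.65  0.    1.14 -0.11] units [-0.05 -0.04  7.58]
[(0.94, array([252., 175.,  40.,  48.]))] [[250.66443295 185.91232981]]
[(0.6, array([335., 240.,  21.,  44.]))] start was 334,239,21,43
```

Amber is back in place, at the same scene box as at the start. Grasping green.

Emit:
move_arm(
  steps=[
    [[-0.02, -0.02, 0.9], 0, 0.3],
    [[0, 0, 0.9], 0, 0.3],
    [[0, 0, 0.9], 0, 0.3],
    [[0, 0, 0.9], 0, 0.3],
    [[0, 0, 0.9], 0, 0.3],
    [[0, 0, 0.9], 0, 0.3],
    [[0, 0, 0.9], 0, 0.3],
    [[0, 0, 0.9], 0, 0.3],
    [[0, 0, 0.37], 0, 0.3],
    [[0, 0, 0], 0, 0.3],
    [[0, 0, 0], 0, 0.3],
    [[0, 0, 0], 0, 0.5],
    [[0, 0, 0], 0, 0.6],
    [[0, 0, 0], 0, 0.8],
    [[0, 0, 0], 0, 1],
    [[0, 0, 0], 0, 1],
    [[0, 0, 0], 0, 1],
    [[0, 0, 0], 0, 1],
    [[0, 0, 0], 0, 1],
  ],
)

```text
t: 47.82
ee_pos: [546.5, -252.8, 68.1]
orientation: [2.564, 1.813, 0.001]
ft_force: [-1.3, 0.8, 6.5]
width: 37.8
grasp_force: 30.0
```

Run:
```python
from h import *
print(meanpose());go(600,-110,255)
```

```text
[ 546.4765609  -252.83371864   68.1405736 ]
t 47.9667 pos [ 546.5 -252.9   68.2] yaw y -19.5 w 37.8 q [-0.45  0.6   1.77 -0.    0.78 -0.11] units [ 6.1   0.12 -7.47]
```

Emit:
move_arm(
  steps=[
    [[0, 0, -0.3], 0, 1],
    [[0, 0, -0.7], 0, 1],
    [[0, 0, -1], 0, 1],
    [[0, 0, -1], 0, 1],
    [[0, 0, -1], 0, 1],
    [[0, 0, -1], 0, 1],
    [[0, 0, -1], 0, 1],
    [[0, 0, -1], 0, 1],
    [[0, 0, -0.5], 0, 1],
    [[0.87, 0.02, 0], 0, 1],
    [[0.87, 0.02, 0], 0, 1],
    [[0.87, 0.02, 0], 0, 1],
    [[0.87, 0.02, 0], 0, 1],
    [[0.87, 0.02, 0], 0, 1],
    [[0.87, 0.02, 0], 0, 1],
    [[0.87, 0.02, 0], 0, 1],
  ],
)

```text
t: 49.3
ee_pos: [599.8, -109.1, 254.1]
orientation: [-2.565, -1.813, 0.001]
ft_force: [-0.2, -0.7, -1.5]
width: 37.2
grasp_force: 30.0
```

Emit:
move_arm(
  steps=[
    [[0.92, -0.33, 0], 0, 1],
    [[0.92, -0.33, 0], 0, 1],
    [[0.92, -0.33, 0], 0, 1],
    [[0.92, -0.33, 0], 0, 1],
    [[0.92, -0.33, 0], 0, 1],
    [[0.92, -0.33, 0], 0, 1],
    [[0.92, -0.33, 0], 0, 1],
    [[0.92, -0.33, 0], 0, 1],
    [[0.92, -0.33, 0], 0, 1],
    [[0.53, -0.83, 0], 0, 1],
    [[0.53, -0.83, 0], 0, 1],
    [[0.53, -0.83, 0], 0, 1],
    [[0.53, -0.83, 0], 0, 1],
    [[0.53, -0.83, 0], 0, 1],
    [[0.53, -0.83, 0], 0, 1],
    [[0.53, -0.83, 0], 0, 1],
    [[0.53, -0.83, 0], 0, 1],
    [[0.53, -0.83, 0], 0, 1],
    [[0, 0, 0], 0, 1],
    [[0, 0, 0], 0, 1],
  ],
)

```text
t: 50.97
ee_pos: [461.9, 285.0, 254.3]
orientation: [2.563, 1.816, -0.001]
ft_force: [-0.5, -0.3, -0.9]
width: 37.6
grasp_force: 30.0
```

Run:
```python
from h import *
print(meanpose());go(463.7,284.2,69)
```

```text
[462.45394956 284.46140456 254.37384287]
t 51.1167 pos [463.1 283.8 254.5] yaw y -19.5 w 37.4 q [ 0.53  0.27  1.78 -0.    1.09  0.87] units [0.02 0.02 7.42]
```

Emit:
move_arm(
  steps=[
    [[0.01, 0.02, 0.9], 0, 1],
    [[0, 0, 0.9], 0, 1],
    [[0, 0, 0.9], 0, 1],
    [[0, 0, 0.9], 0, 1],
    [[0, 0, 0.9], 0, 1],
    [[0, 0, 0.9], 0, 1],
    [[0, 0, 0.9], 0, 1],
    [[0, 0, 0.5], 0, 1],
    [[0, 0, 0.3], 0, 1],
    [[0, 0, 0.2], 0, 1],
    [[0, 0, 0.09], 0, 1],
    [[0, 0, 0], 0, 1],
    [[0, 0, 0], 0, 1],
    [[0, 0, 0], 0, 0.45],
    [[0, 0, 0], 0, 0.4],
    [[0, 0, 0], 0, 0.3],
    [[0, 0, 0], 0, 0.3],
  ],
)

```text
t: 52.53
ee_pos: [463.6, 284.6, 70.2]
orientation: [2.565, 1.814, 0.001]
ft_force: [-1.0, -0.2, 0.0]
width: 60.1
grasp_force: 0.0
```

Emit:
move_arm(
  steps=[
    [[0, 0, -0.3], 0, 0.3],
    [[0, 0, -0.9], 0, 0.3],
    [[0, 0, -0.9], 0, 0.3],
    [[0, 0, -0.9], 0, 0.3],
    [[0, 0, -0.9], 0, 0.3],
    [[0, 0, -0.9], 0, 0.3],
    [[0, 0, -0.9], 0, 0.3],
    [[0, 0, -0.9], 0, 0.3],
    [[0, 0, -0.9], 0, 0.3],
    [[-0.5, 0, -0.3], 0, 0.3],
    [[-0.5, 0, 0], 0, 0.3],
    [[0, 0, 0], 0, 0.3],
    [[0, 0, 0], 0, 0.3],
  ],
)

```text
t: 53.62
ee_pos: [453.9, 259.5, 263.7]
orientation: [-2.566, -1.812, 0.003]
ft_force: [-0.1, -0.9, -0.9]
width: 61.8
grasp_force: 0.0
```

Run:
```python
from h import *
im,K,M=cam('scene')
for t in ['amber_bottle','green_cap_bottle','small_vial','viewing_plate']:
    print(t,[(round(b['p'],2),np.round(b['rect'],1).tolist()) for b in cams.boxes_of('scene',t)])
im,K,M=cam('wrist');go(463,284)
for x in [(440,230.5,126),(463.4,284.1,126),(480,187.4,44)]: print(proj(K,M,x).round(1))
cv2.imwrite('pics/w10.png',cv2.resize(im[:,:,::-1],(800,600)))
```

```text
amber_bottle [(0.91, [333.8, 238.3, 20.8, 42.3])]
green_cap_bottle [(0.68, [341.4, 260.1, 23.4, 41.9])]
small_vial []
viewing_plate [(0.52, [205.4, 153.2, 23.5, 17.5])]
t 53.9167 pos [454.9 261.  264.2] yaw y -19.5 w 61.4 q [0.5  0.23 1.81 0.   1.11 0.84] units [ 0.98 -0.   -0.  ]
[[247.9 217.6]]
[[252.3 156.6]]
[[291.6 217.5]]
```

View pics/w10.png

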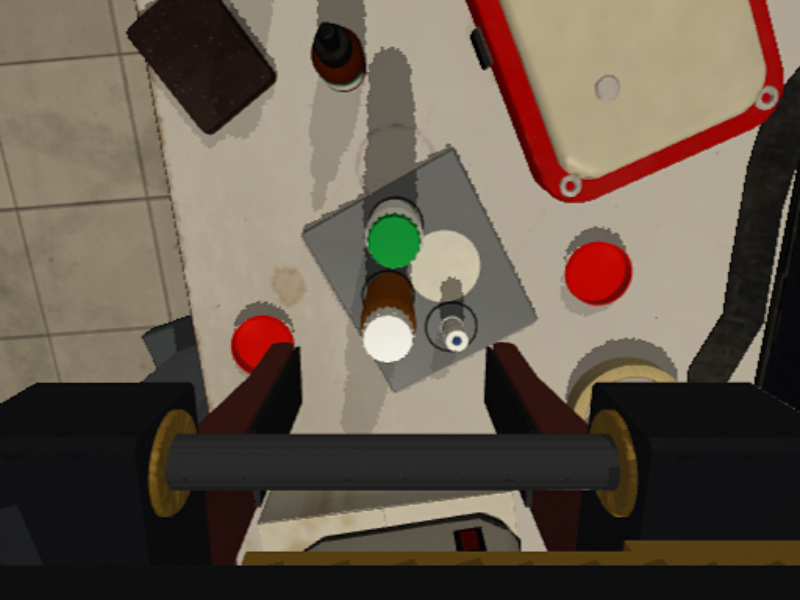

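The green cap at (393,242) and white cap at (387,339) stand on their ringed spots, within about 1 px of prediction. The vial at (456,340) is still upright in its ring. Handing in.

```bash
python3 -c "
from workcell import ctrl
print(ctrl.close_job())"
```

```text
the job is handed in; nothing more can be done
None
```

I've handed the job in: the dish sits on the viewing plate about 2 mm off centre, both bottles are back upright on their own spots, and the vial stands undisturbed; hand-in returned no verdict.

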